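# Slide the vial carrier into the stirring platform's pocket

### The job

Pick the vial carrier up by its upright fin, lay it flat on the front part of the stirring platform's deck, lined up with the deck, then slide it along the deck towards the far end, under the keeper bar, until it drops into the pocket, and leave it lying there flat and fully home. Slide it in rather than lowering it in from above, be gentle (never ram it or press it hard), and leave everything else on the bench where it stands.

Things in the scene. Friction and masses are not known exactly. Their poses are not given: they have to be found in the camera images.
- carrier_grip (a point): Centre of the fin of the loose vial carrier, 29 mm above its underside. Flat steel plate 110 (x) x 76 (y) x 8 mm, about 0.25 kg (2 to 7 N to drag it), four dark round marks. On its middle stands a black fin, 12 mm thick along x, 30 mm wide along y, top 50 mm above the underside: grip it across the 12 mm. The same when turned half round. Starts flat on the bench.
- platform: White stirring platform fixed to the bench, housing 280 x 150 x 46 mm; origin at the centre of its underside, x along its length to the far end (slide direction), y left. On it an aluminium deck 270 (x) x 136 mm (y), surface 58 mm above the bench, clamped up to 20 mm off centre towards either end (where is not reported). Pocket in its far half; front half plain.
- deck_front (a point): Point of the platform at x = -68 mm, y = 0, height 58 mm: middle of the plain front part of the deck, where the carrier can be laid, with its x axis along the platform's. The deck sits on stiff rubber mounts: pressed down, it gives about 1 mm for 6 N, at most 4 mm; sideways it is rigid.
- pocket_nominal (a point): Platform point at x = 55 mm, y = 0, z = 52 mm: where the pocket floor's centre would be with the deck clamped centrally. The real pocket lies up to 20 mm nearer or farther along x (feel or see it), centred in y. It is 115 (x) x 81 mm (y), 6 mm deep, black floor. The carrier has 2.5 mm to spare all round; its nose tips in first, then its tail drops; just after, it meets the rigid far wall.
- keeper_nominal (a point): Middle of the dark keeper bar across the far end of the pocket, with the deck clamped centrally (it shifts with the deck): 33 mm along x, 136 mm along y, underside 11 mm and top 16 mm above the deck surface, near edge 45 mm beyond the pocket's centre, covering the pocket's last 12 mm. The carrier's far edge slides beneath it.
- tube: Bystander: upright cardboard tube, 42 mm across, 90 mm high; origin at the centre of its underside
- amber_bottle: Bystander: amber glass bottle, 70 mm across, 120 mm high; origin at the centre of its underside
- clear_bottle: Bystander: clear glass bottle, 80 mm across, 160 mm high; origin at the centre of its underside
- beaker: Bystander: small glass beaker, 60 mm across, 70 mm high; origin at the centre of its underside
- jar: Bystander: white plastic jar, 60 mm across, 70 mm high; origin at the centre of its underside
- stopper: Bystander: black rubber stopper, 28 mm across, 22 mm high; origin at the centre of its underside
- spatula: Bystander: lab spatula, 160 mm long, lying flat; origin midway along it
Not all that is in view belongs to the job. What is meant by the part that bears carrier_grip is not green, and is the smaller of those in its own colour.

How it is judged:
On the way, in this order (a step that is already met when the one before it is completed fails the run):
1. the carrier lies flat on the front part of the deck, in front of the pocket, not yet dropped in (z of carrier_grip in the frame of platform between 0.0845 and 0.0895 m and x of carrier_grip in the frame of platform between -0.14 and -0.03 m and y of carrier_grip in the frame of platform between -0.03 and 0.03 m and angle between carrier_grip's own z axis and vertical below 0.05 rad and contact force between carrier and platform above 0.3 N), for 0.2 s.
2. the carrier has dropped fully into the pocket (z of carrier_grip in the frame of platform between 0.077 and 0.0825 m and x of carrier_grip in the frame of platform between 0.025 and 0.085 m and angle between carrier_grip's own z axis and vertical below 0.035 rad), for 0.2 s.
At the end, for the whole second after the job is handed in: The carrier lies at rest in the pocket with its underside on the pocket floor (fin centre 81 mm above the bench, between 77 and 82.5 mm), tilted less than 2 degrees, and let go (all of step 2 and y of carrier_grip in the frame of platform between -0.01 and 0.01 m and linear speed of carrier below 0.02 m/s); the robot touches nothing.
It fails at once if the carrier is rammed or pressed against the platform with more than 25 N (contact force between carrier and platform above 25 N).
It fails at once if the carrier is lowered towards the pocket from above (its middle past the pocket's near edge while held 8 to 30 mm above the deck) (x of carrier_grip in the frame of platform between 0.02 and 0.1 m and y of carrier_grip in the frame of platform between -0.04 and 0.04 m and z of carrier_grip in the frame of platform between 0.095 and 0.117 m).
It fails at once if a bystander is moved by more than 30 mm or knocked over (distance of any of tube, amber_bottle, clear_bottle, beaker, jar, stopper, spatula from where it was at the start of the episode above 0.03 m or angle between any of tube, amber_bottle, clear_bottle, beaker, jar, stopper's own z axis and vertical above 0.5 rad).
It also fails if it takes over 51 s, if anything falls off the work surface, if the arm or the gripper's body presses on something with over 40 N, if the wrist force passes 120 N, or if a joint passes its speed limit or range.

### The arm

A 7-joint arm with a two-finger parallel gripper is mounted at the origin on the work surface. World frame = base frame: x ahead of the robot, y to its left, z up, the work surface at z = 0. Lengths are in m, angles in rad, forces in N, time in s.
With the tool pointing down it reaches from about 0.4 to 0.875 m from the base axis. Payload 6.5 kg.
Tool frame: the origin (TCP) lies at the very end of the fingers, on their centre line; the grasp point (between the pads) lies 19 mm behind it; z points along the fingers, y is the line along which they close (so a half turn about z gives the same grasp; the last joint's range is limited). The gripper opens to 88 mm and grips with 3 to 60 N. Pads are 18 mm wide; open, the fingers measure 123 mm over their backs; the gripper's body (75 mm by 187 mm) begins 45 mm behind the grasp point.
Start: joints at [1.034, 0.536, -0.004, 1.538, 0.003, 1.067, -0.071], TCP at [0.295, -0.579, 0.2] pointing down, gripper open.
Joint ranges: [-2.7, 2.7], [-0.37, 2.16], [-1.27, 1.26], [0.24, 2.4], [-1.31, 4.45], [0.19, 1.91], [-2.76, 2.76]. Speed limits (rad/s): [2.39, 2.39, 3.14, 3.14, 3.14, 3.14, 3.14].

### API

Orientations are given as a unit quaternion [w, x, y, z].
In Python, from cell import ctrl gives the robot as it stands.
- The arm moves only by the tool arm_command, never from a script. Its argument "deltas" is text: rows parted by semicolons, each of 6 numbers parted by spaces: the shift along the tool's x, y, z in mm, then the turn, a rotation vector about the tool's x, y, z in rad. In form: x y z wx wy wz; .... A call has 1 to 10 rows; each row is the pose to reach, as a shift and turn from the pose commanded when the call began, along the tool's axes at that moment; what a row does not reach only later rows make up. A row lasts 1/10 s, in which the tool goes at most 50 mm and 8.59 degrees, less where a joint would pass 70% of its speed; a pose out of reach is approached as far as the arm can. A call with a gripper value outside its range is refused whole. "hand" is the opening, from 0 (shut) to 1 (fully open), set as the call begins (left out, the last holds). The fingers move at their own pace and stop on an object; "force" is the grip in N (left out, the last holds). Time passes only in rows, so rows that repeat a pose let the fingers close. It gives the time, the measured TCP pose, the force, the opening and the grip force at its end, in the units of the state.
- ctrl.sense(): the state, without advancing time (a new reading comes with each control period).
- ctrl.read_camera(name): name is "scene" or "top" or "wrist"; returns a dict with "color" (400x640x3 uint8, red, green, blue), "depth" (400x640 float32, m along the optical axis (not along the pixel's ray), 0 where there is no reading), "intrinsics" (3x3 intrinsics, pixels), "dist" ([k1, k2, p1, p2, k3] as OpenCV has them; the pictures are not rectified), "eye" and "rotation" of the camera in the world. Camera axes: x right, y down, z forward; pixel columns grow to the right and rows downward; lengths in m; the calibration is good to about 2 mm. A picture is of the moment at which its call begins.
- ctrl.hand_in(): hands the job in; it is judged then, once.
The state is a dict: "t": time; "joints": joint angles; "dq": joint speeds; "tau": joint torques, N m; "ee_pos": TCP position; "ee_rot": TCP orientation; "contact_force": force on the tool from outside, world axes, zero at the start; "ft_torque": the same for the moment, N m; "grip_width": opening from 0.0 (shut) to 1.0 (fully open); "gripper_force": force on a finger pad.
Only numpy, scipy, OpenCV 4.12 (cv2) and the standard library are available. Lean on these libraries where they do the work, as an engineer would, in place of code of your own. Each camera call takes 0.05 s, during which the arm holds its last target. There are 200 camera calls.

## Working session

There is one attempt and no reset: what is moved stays moved. The work goes in short steps, Python scripts to look and compute and a tool call to move; the robot and the scene stay as the last step left them, time stands still between calls to the robot, and variables do not carry over. Pictures are saved under pics/ and viewed, at most 10 in all, crops included, and the job is handed in when it is done.

Besides the shell and the picture viewer there is one more tool, called after "Call:" as a command line: name --argument value ..., lists and objects as JSON in quotes. arm_command: Moves the arm, as the interface text tells. Its arguments: {"type":"object","properties":{"deltas":{"type":"string"},"hand":{"type":"number"},"force":{"type":"number"}},"required":["deltas"]}

```bash
mkdir -p pics; cat > h.py <<'E'
import numpy as np, cv2
from cell import ctrl
def grab(n):
    c=ctrl.read_camera(n); np.savez(f'{n}.npz',**{k:np.array(v) for k,v in c.items()}); return c
def load(n): return dict(np.load(f'{n}.npz'))
def save(c,f): cv2.imwrite(f'pics/{f}.png',cv2.cvtColor(c['color'],cv2.COLOR_RGB2BGR))
def ray(c,uv):
    p=cv2.undistortPoints(np.array(uv,float).reshape(-1,1,2),c['intrinsics'],c['dist']).reshape(-1,2)
    R=np.array(c['rotation']); 
    if R.shape!=(3,3):
        from scipy.spatial.transform import Rotation as T; R=T.from_quat(np.r_[R[1:],R[0]]).as_matrix()
    return np.c_[p,np.ones(len(p))]@R.T
def onplane(c,uv,z):
    d=ray(c,uv); e=np.array(c['eye']); return e+d*((z-e[2])/d[:,2])[:,None]
def bydepth(c,uv):
    uv=np.array(uv,float).reshape(-1,2); i=uv.round().astype(int)
    return np.array(c['eye'])+ray(c,uv)*c['depth'][i[:,1],i[:,0]][:,None]
E
python3 - <<'E'
from h import *
for n in('top','scene'):
    c=grab(n); save(c,n+'1'); print(n,c['eye'],c['rotation'],c['intrinsics'],c['dist'])
s=ctrl.sense(); print(s)
E
```

```text
top [0.42255319 0.00262589 1.16289201] [-0.03256994  0.70673535 -0.70498031  0.04966993] [[424.25329221   0.         324.5106251 ]
 [  0.         424.25329221 207.65348172]
 [  0.           0.           1.        ]] [-0.04100819  0.          0.          0.          0.        ]
scene [ 1.0550668  -0.31715266  0.95098229] [-0.2565386   0.82147544  0.48901459 -0.14223495] [[395.81473777   0.         322.57607968]
 [  0.         395.81473777 200.5981752 ]
 [  0.           0.           1.        ]] [-0.00178079  0.          0.          0.          0.        ]
{'t': 0.1, 'joints': array([ 1.03379008,  0.53711874, -0.00444493,  1.53872766,  0.00259707,
        1.0673058 , -0.07118674]), 'dq': array([ 1.57467170e-03, -9.37334447e-04,  2.55045068e-04, -3.67499597e-03,
       -1.29635583e-04, -4.23753707e-04, -3.66948485e-05]), 'tau': array([ 2.34337560e-03, -5.72077882e+01,  9.93495919e-01, -2.52232200e+01,
       -5.62432548e-02,  1.34484476e-02,  9.40082009e-05]), 'ee_pos': array([ 0.29456157, -0.57875381,  0.19932651]), 'ee_rot': array([-7.40872852e-04,  9.72409739e-01,  2.33278152e-01, -2.33804435e-04]), 'contact_force': array([ 1.14586503, -1.53218016, -0.58258913]), 'ft_torque': array([-0.02801046,  0.00358575,  0.01419304]), 'gripper_force': 0.0, 'grip_width': 0.997468644083547}
```

View pics/top1.png

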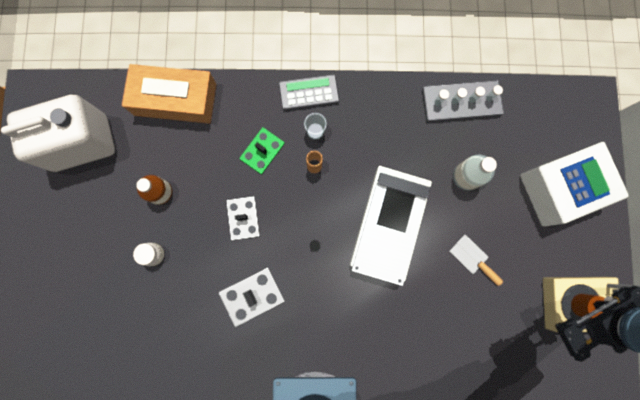

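View pics/scene1.png

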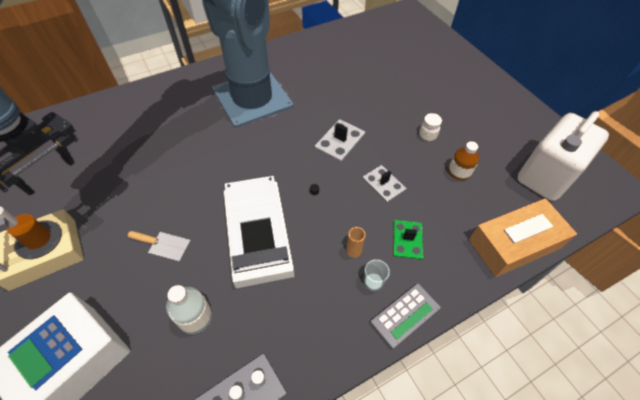

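The top view shows three plates with fins: green at (262,150), small grey at (242,218) and large grey at (252,297). The small grey one fits, being not green and the smaller of the two grey ones (about 42x30 px, or 110x76 mm). The platform is at (392,225), with its far end (keeper) up at (405,182). I'll confirm with a crop and measure.

```bash
python3 - <<'E'
from h import *
c=load('top'); im=c['color']
a=cv2.resize(im[180:340,200:300],None,fx=4,fy=4,interpolation=cv2.INTER_CUBIC)[:,:400]
b=cv2.resize(im[155:295,340:440],None,fx=4,fy=4,interpolation=cv2.INTER_CUBIC)
o=np.zeros((600,800,3),np.uint8); o[:600,:400]=a[:600]; o[:560,400:]=b
save({'color':o},'crop')
g=cv2.cvtColor(im,cv2.COLOR_RGB2GRAY)
def rect(x0,x1,y0,y1,t,z,close=9):
    m=np.zeros_like(g); m[y0:y1,x0:x1]=(g[y0:y1,x0:x1]>t)*255
    m=cv2.morphologyEx(m,cv2.MORPH_CLOSE,np.ones((close,close)))
    k=max(cv2.findContours(m,0,1)[0],key=cv2.contourArea).reshape(-1,2)
    w=onplane(c,k,z)[:,:2].astype(np.float32); r=cv2.minAreaRect(w*1000); print(r, cv2.boundingRect(k)); return r
rect(215,270,185,250,110,.008); rect(210,295,260,335,110,.008)
rect(340,440,155,295,150,.052)
# fin & pocket
def dark(x0,x1,y0,y1,t,z):
    m=np.zeros_like(g); m[y0:y1,x0:x1]=(g[y0:y1,x0:x1]<t)*255
    for k in cv2.findContours(m,0,1)[0]:
        if cv2.contourArea(k)>20:
            k=k.reshape(-1,2); print(k.mean(0),cv2.minAreaRect((onplane(c,k,z)[:,:2]*1000).astype(np.float32)))
print('fin');dark(230,254,205,232,60,.05)
print('pocket');dark(360,420,165,240,60,.052)
# depth points
for p in [(242,216),(395,250),(405,182),(396,210),(370,260)]: print(p,bydepth(c,p))
E
```

```text
((529.3875122070312, 198.94068908691406), (114.52616119384766, 80.72830200195312), 8.33720588684082) (226, 196, 34, 45)
((317.8899230957031, 171.13534545898438), (106.03327178955078, 150.83016967773438), 27.34022331237793) (218, 267, 67, 60)
((508.43463134765625, -198.7516632080078), (152.15806579589844, 291.91888427734375), 73.46601867675781) (350, 166, 82, 120)
fin
[241.2173913  217.39130435] ((525.2901611328125, 194.84500122070312), (11.964815139770508, 26.613370895385742), 8.41659164428711)
pocket
[394.83035714 204.16964286] ((554.37890625, -215.0909881591797), (74.83751678466797, 90.42391967773438), 74.89586639404297)
(242, 216) [[0.52948059 0.19202251 0.05314837]]
(395, 250) [[ 0.44132571 -0.20781402  0.05906067]]
(405, 182) [[ 0.61872775 -0.2349484   0.07214003]]
(396, 210) [[ 0.54704438 -0.21383318  0.0512355 ]]
(370, 260) [[ 0.41549455 -0.1418044   0.06180755]]
```

View pics/crop.png

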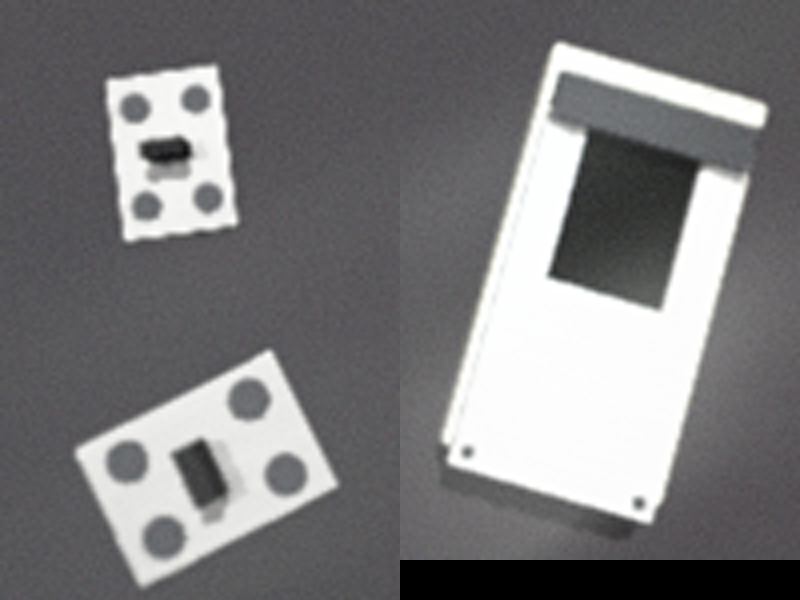

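The crop confirms it: the small grey plate at top left has four dark marks and a fin, and the lower one is about 150x106 mm, which is too big. Next is a helper to turn targets into tool deltas, then a hover over the carrier.

```bash
cat >> h.py <<'E'
from scipy.spatial.transform import Rotation as T
def plan(pos,yaw):
    """tool delta (mm, rad) to put TCP at pos, pointing down, tool y at world yaw"""
    s=ctrl.sense(); q=s['ee_rot']; R=T.from_quat(np.r_[q[1:],q[0]])
    y=np.array([np.cos(yaw),np.sin(yaw),0]); cand=[]
    for sg in(1,-1):
        yy=sg*y; z=np.array([0,0,-1.]); G=T.from_matrix(np.c_[np.cross(yy,z),yy,z]); cand.append((R.inv()*G).as_rotvec())
    w=min(cand,key=np.linalg.norm)
    print('delta mm',np.round(R.inv().apply(np.array(pos)-s['ee_pos'])*1000,1),'rot',np.round(w,4),'| t',round(s['t'],2),'F',np.round(s['contact_force'],1),'tcp',np.round(s['ee_pos'],4))
E
python3 - <<'E'
from h import *
plan([.528,.197,.17],.145)
E
```

```text
delta mm [ 560.  -585.4   30.2] rot [-1.4000e-03 -9.0000e-04 -1.2449e+00] | t 0.1 F [ 1.1 -1.5 -0.6] tcp [ 0.2946 -0.5788  0.1993]
```

Call:
arm_command --deltas "28 -29 0 0 0 -0.06; 56 -58 0 0 0 -0.12; 84 -87 0 0 0 -0.18; 112 -116 0 0 0 -0.25; 140 -146 0 0 0 -0.31; 168 -175 0 0 0 -0.37; 196 -204 0 0 0 -0.43; 224 -234 0 0 0 -0.5; 252 -263 0 0 0 -0.56; 280 -293 0 0 0 -0.62"

```text
t: 1.1
ee_pos: [0.4115, -0.1896, 0.2]
ee_rot: [0.0, 0.854, 0.52, -0.0]
contact_force: [-0.4, 0.1, -0.3]
grip_width: 0.999
gripper_force: 0.0
```

```bash
python3 - <<'E'
from h import *
plan([.528,.197,.17],.145)
E
```

```text
delta mm [396.9 -74.3  30. ] rot [-1.000e-04  2.000e-04 -6.227e-01] | t 1.1 F [-0.4  0.1 -0.3] tcp [ 0.4115 -0.1896  0.2   ]
```

Call:
arm_command --deltas "40 -7 0 0 0 -0.06; 80 -15 0 0 0 -0.13; 120 -22 0 0 0 -0.19; 160 -30 3 0 0 -0.25; 200 -37 6 0 0 -0.31; 240 -44 10 0 0 -0.37; 280 -52 15 0 0 -0.44; 320 -59 20 0 0 -0.5; 360 -67 25 0 0 -0.56; 397 -74 30 0 0 -0.623"

```text
t: 2.1
ee_pos: [0.5292, 0.197, 0.1696]
ee_rot: [-0.0, 0.654, 0.757, -0.0]
contact_force: [0.3, 0.2, 0.0]
grip_width: 1.003
gripper_force: 0.0
```

Call:
arm_command --deltas "0 0 0 0 0 0;0 0 0 0 0 0"

```text
t: 2.3
ee_pos: [0.5285, 0.1955, 0.1694]
ee_rot: [-0.0, 0.654, 0.756, -0.001]
contact_force: [0.1, -0.9, -0.2]
grip_width: 1.0
gripper_force: 0.0
```

```bash
python3 - <<'E'
from h import *
c=grab('wrist'); save(c,'w1'); print(c['eye'],c['rotation'],c['intrinsics'][0])
plan([.528,.197,.17],.145)
E
```

```text
[0.51744174 0.26905518 0.35430932] [0.14351266 0.98699237 0.07187734 0.00915567] [351.84705443   0.         322.68212344]
delta mm [ 2.9 -0.4 -0.4] rot [-0.0012  0.001  -0.0029] | t 2.35 F [-0.3  0.1 -0.1] tcp [0.5288 0.1941 0.1696]
```

View pics/w1.png

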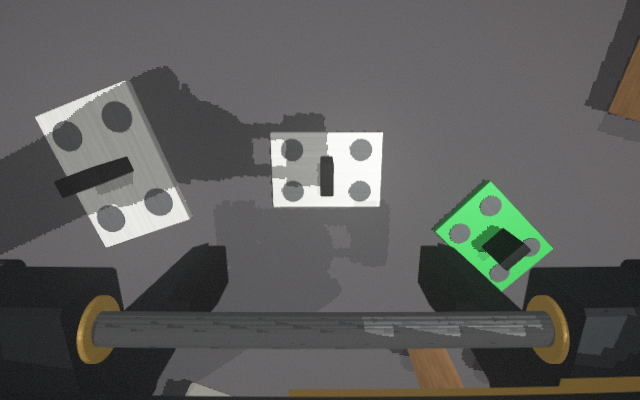

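The wrist view shows the carrier squarely between the fingers, with the plate at (270–383, 131–208) and the fin at (327,176). I'll measure it.

```bash
python3 - <<'E'
from h import *
c=load('wrist'); g=cv2.cvtColor(c['color'],cv2.COLOR_RGB2GRAY)
m=np.zeros_like(g); m[120:220,255:400]=(g[120:220,255:400]>125)*255
m=cv2.morphologyEx(m,cv2.MORPH_OPEN,np.ones((3,3)));
k=max(cv2.findContours(m,0,1)[0],key=cv2.contourArea).reshape(-1,2)
print(cv2.boundingRect(k),cv2.minAreaRect((onplane(c,k,.008)[:,:2]*1000).astype(np.float32)))
m=np.zeros_like(g); m[150:203,312:345]=(g[150:203,312:345]<60)*255
k=max(cv2.findContours(m,0,1)[0],key=cv2.contourArea).reshape(-1,2)
x,y,w,h=cv2.boundingRect(k); print(x,y,w,h, 'fin',cv2.minAreaRect(k.astype(np.float32)))
P=bydepth(c,np.array([[327,y+3],[327,176],[327,y+h-4]])); print(P)
top=k[:]; pts=np.array([[a,b] for b in range(y,y+h) for a in range(x,x+w)]); Q=bydepth(c,pts); Q=Q[Q[:,2]>.045]; print(len(Q),Q.mean(0),Q.min(0),Q.max(0), cv2.minAreaRect((Q[:,:2]*1000).astype(np.float32)))
E
```

```text
(270, 132, 114, 76) ((530.6450805664062, 199.03683471679688), (110.63467407226562, 76.46426391601562), 8.357473373413086)
325 195 1 1 fin ((325.0, 195.0), (0.0, 0.0), 0.0)
[[0.5353681  0.17079946 0.00779297]
 [0.53019555 0.20275597 0.0498975 ]
 [0.53234749 0.18835048 0.05020066]]
1 [0.53101116 0.18516913 0.0496028 ] [0.53101116 0.18516913 0.0496028 ] [0.53101116 0.18516913 0.0496028 ] ((531.0111694335938, 185.16912841796875), (0.0, 0.0), 0.0)
```

```bash
python3 - <<'E'
from h import *
plan([.5306,.199,.015],.1459)
E
```

```text
delta mm [  4.7   2.7 154.6] rot [-0.0012  0.001  -0.0038] | t 2.35 F [-0.3  0.1 -0.1] tcp [0.5288 0.1941 0.1696]
```

Call:
arm_command --deltas "1 1 25 0 0 0; 2 2 50 0 0 0; 3 3 75 0 0 0; 3 3 95 0 0 0; 3 3 115 0 0 0; 3 3 130 0 0 0; 3 3 142 0 0 0; 3 3 150 0 0 0; 3 3 154 0 0 0; 3 3 154 0 0 0"

```text
t: 3.35
ee_pos: [0.5317, 0.1985, 0.016]
ee_rot: [-0.0, 0.655, 0.756, -0.0]
contact_force: [0.8, -0.1, 0.8]
grip_width: 0.997
gripper_force: 0.0
```

Call:
arm_command --deltas "0 0 0 0 0 0;0 0 0 0 0 0;0 0 0 0 0 0;0 0 0 0 0 0;0 0 0 0 0 0;0 0 0 0 0 0;0 0 0 0 0 0;0 0 0 0 0 0" --hand 0 --force 25

```text
t: 4.15
ee_pos: [0.5317, 0.1986, 0.0161]
ee_rot: [-0.0, 0.655, 0.756, -0.0]
contact_force: [0.4, 0.1, 0.6]
grip_width: 0.297
gripper_force: 0.0
```

Call:
arm_command --deltas "0 0 0 0 0 0;0 0 0 0 0 0;0 0 0 0 0 0;0 0 0 0 0 0;0 0 0 0 0 0"

```text
t: 4.65
ee_pos: [0.5316, 0.1986, 0.0161]
ee_rot: [-0.0, 0.655, 0.756, -0.0]
contact_force: [-0.6, -0.6, -0.8]
grip_width: 0.008
gripper_force: 0.0
```

```bash
python3 - <<'E'
from h import *
c=load('top'); g=cv2.cvtColor(c['color'],cv2.COLOR_RGB2GRAY)
# pocket near corners/edges (crop px/4 + offset) and deck edges at z=.058
f=lambda x,y:((x-400)/4+340-.375,y/4+155-.375)
P=onplane(c,[f(550,278),f(660,309),f(588,135),f(697,165)],.058)
D=onplane(c,[f(450,463),f(650,522)],.058)
print('pocket near L,R, visible side far L,R\n',P,'\ndeck near L,R\n',D)
E
```

```text
pocket near L,R, visible side far L,R
 [[ 0.50885385 -0.16204874  0.058     ]
 [ 0.48866449 -0.234236    0.058     ]
 [ 0.60383416 -0.18860566  0.058     ]
 [ 0.58412715 -0.26092671  0.058     ]] 
deck near L,R
 [[ 0.38881293 -0.09565552  0.058     ]
 [ 0.35083031 -0.22508565  0.058     ]]
```

```bash
python3 - <<'E'
from h import *
c=grab('wrist'); save(c,'w2')
c=grab('scene'); a=cv2.resize(c['color'][60:260,260:460],None,fx=3,fy=3); save({'color':a},'s2')
s=ctrl.sense(); print(s['grip_width'],s['gripper_force'],s['ee_pos'])
E
```

```text
0.00723310830055667 0.0 [0.53167274 0.19854966 0.01610766]
```

View pics/w2.png

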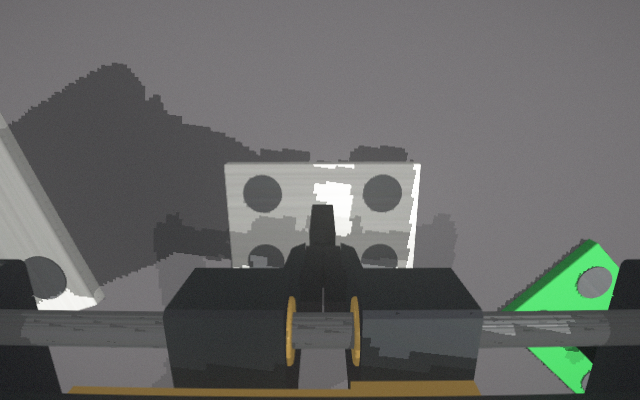

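View pics/s2.png

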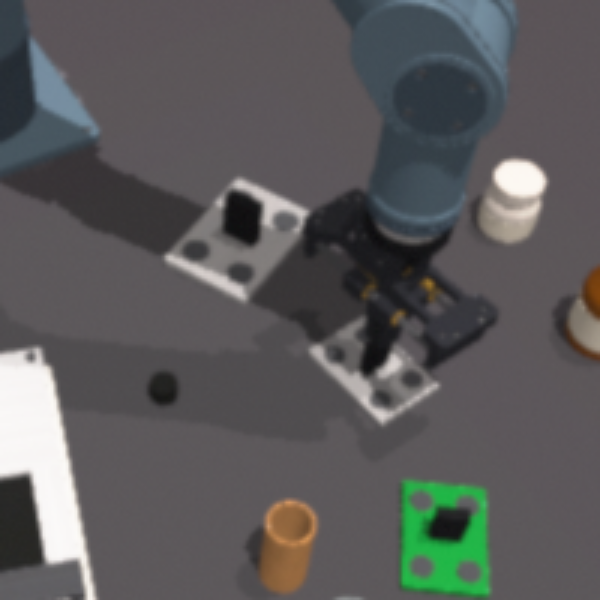

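```bash
python3 - <<'E'
from h import *
c=load('wrist'); print(c['eye'],c['rotation'])
k=[[261,193.5],[382,193.5],[267,262],[380,262],[322,228]]
print(onplane(c,k,.008)); 
for p in [(322,212),(322,235),(322,260),(322,290),(345,255),(300,255)]: print(p,bydepth(c,p).round(4))
s=ctrl.sense(); q=c['rotation']; R=T.from_quat(np.r_[q[1:],q[0]])
for P in (s['ee_pos'],[.5306,.199,.05],[.5306,.199,.008]):
    v=R.inv().apply(np.array(P)-c['eye']); print(np.array(P).round(3),(c['intrinsics']@(v/v[2]))[:2])
E
```

```text
[0.52037488 0.27205846 0.20095571] [0.14340915 0.9870459  0.0712635  0.00978349]
[[0.49300554 0.2146339  0.008     ]
 [0.56114534 0.22453446 0.008     ]
 [0.50060393 0.17237383 0.008     ]
 [0.56817366 0.18220723 0.008     ]
 [0.53035939 0.19889555 0.008     ]]
(322, 212) [[0.5282 0.2142 0.025 ]]
(322, 235) [[0.5287 0.2111 0.0492]]
(322, 260) [[0.5298 0.2039 0.0603]]
(322, 290) [[0.5317 0.191  0.0636]]
(345, 255) [[0.5383 0.2113 0.0681]]
(300, 255) [[0.52   0.2083 0.0675]]
[0.532 0.199 0.016] [324.17484591 234.04264792]
[0.531 0.199 0.05 ] [322.271023   259.83547291]
[0.531 0.199 0.008] [322.4321863  227.89503845]
```

The fin's +y face, at y=0.214, is visible between the fingers, so it is in line with them, yet the opening reads shut. I'll lift a little and check.

Call:
arm_command --deltas "0 0 -5 0 0 0;0 0 -12 0 0 0;0 0 -20 0 0 0;0 0 -30 0 0 0;0 0 -30 0 0 0;0 0 -30 0 0 0;0 0 -30 0 0 0"

```text
t: 5.45
ee_pos: [0.5315, 0.1984, 0.0459]
ee_rot: [-0.0, 0.655, 0.756, -0.0]
contact_force: [0.5, -0.1, 0.2]
grip_width: 0.004
gripper_force: 0.0
```

```bash
python3 - <<'E'
from h import *
c=grab('wrist'); save(c,'w3')
for p in [(250,185),(390,185),(322,215),(322,235)]: print(p,bydepth(c,p).round(4))
s=ctrl.sense(); print(s['grip_width'],s['gripper_force'],s['ee_pos'],s['contact_force'])
E
```

```text
(250, 185) [[0.481  0.2105 0.0087]]
(390, 185) [[0.5714 0.2234 0.0078]]
(322, 215) [[0.5285 0.211  0.0506]]
(322, 235) [[0.5301 0.1995 0.0507]]
0.0009022084241639811 0.0 [0.53137593 0.19838164 0.0457915 ] [-0.2499945   0.42898506 -0.87324967]
```

View pics/w3.png

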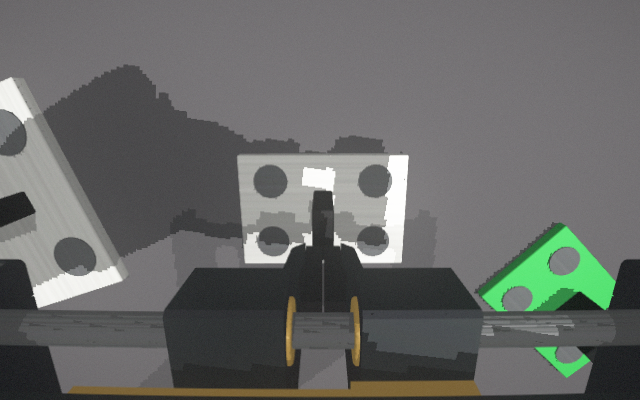

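```bash
python3 - <<'E'
from h import *
c=load('wrist')
for v in range(225,300,6):
    print(v,[tuple((bydepth(c,(u,v))[0]*1000).round().astype(int)) for u in(297,310,322,335,348)])
c=grab('scene'); s=ctrl.sense(); q=c['rotation']; R=T.from_quat(np.r_[q[1:],q[0]])
for P in (s['ee_pos'],s['ee_pos']+[0,0,.05],[.5306,.199,.05],[.5306,.199,.008]):
    v=R.inv().apply(np.array(P)-c['eye']); print(np.array(P).round(3),(c['intrinsics']@(v/v[2]))[:2])
a=cv2.resize(c['color'][110:220,330:450],None,fx=5,fy=5,interpolation=cv2.INTER_CUBIC); save({'color':a},'s3')
E
```

```text
225 [(np.int64(515), np.int64(187), np.int64(9)), (np.int64(523), np.int64(189), np.int64(9)), (np.int64(529), np.int64(205), np.int64(51)), (np.int64(540), np.int64(191), np.int64(8)), (np.int64(549), np.int64(192), np.int64(8))]
231 [(np.int64(515), np.int64(183), np.int64(8)), (np.int64(524), np.int64(184), np.int64(8)), (np.int64(530), np.int64(201), np.int64(49)), (np.int64(541), np.int64(186), np.int64(8)), (np.int64(549), np.int64(188), np.int64(8))]
237 [(np.int64(516), np.int64(178), np.int64(8)), (np.int64(525), np.int64(180), np.int64(8)), (np.int64(530), np.int64(198), np.int64(50)), (np.int64(541), np.int64(182), np.int64(7)), (np.int64(550), np.int64(183), np.int64(7))]
243 [(np.int64(516), np.int64(174), np.int64(8)), (np.int64(525), np.int64(176), np.int64(9)), (np.int64(531), np.int64(195), np.int64(52)), (np.int64(542), np.int64(178), np.int64(8)), (np.int64(551), np.int64(180), np.int64(9))]
249 [(np.int64(518), np.int64(208), np.int64(92)), (np.int64(524), np.int64(208), np.int64(90)), (np.int64(529), np.int64(208), np.int64(88)), (np.int64(535), np.int64(209), np
[... 1456 characters left out ...]
 np.int64(211), np.int64(122))]
291 [(np.int64(521), np.int64(209), np.int64(126)), (np.int64(525), np.int64(208), np.int64(124)), (np.int64(532), np.int64(190), np.int64(93)), (np.int64(533), np.int64(209), np.int64(124)), (np.int64(538), np.int64(210), np.int64(125))]
297 [(np.int64(521), np.int64(208), np.int64(129)), (np.int64(525), np.int64(208), np.int64(128)), (np.int64(540), np.int64(130), np.int64(0)), (np.int64(533), np.int64(209), np.int64(127)), (np.int64(537), np.int64(211), np.int64(129))]
[0.531 0.198 0.046] [386.0415521  174.34301396]
[0.531 0.198 0.096] [388.72160728 163.34323661]
[0.531 0.199 0.05 ] [386.28776463 173.18122224]
[0.531 0.199 0.008] [384.16882438 181.88246501]
```

View pics/s3.png

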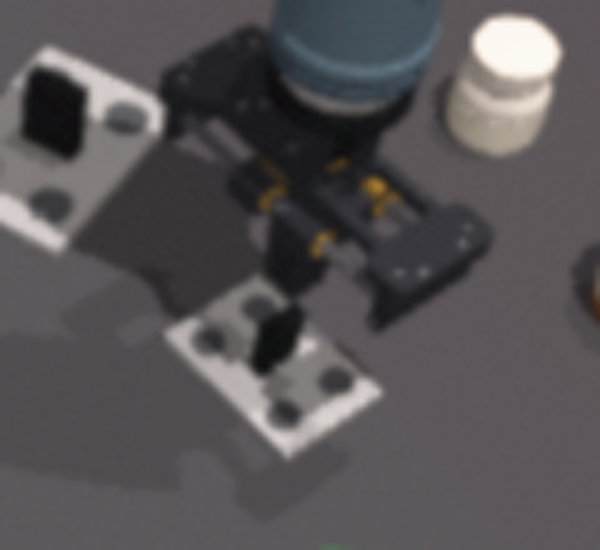

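The depth picture shows the finger ends at z≈0.083–0.088 while the reported TCP is 0.046. The real tips therefore sit about 40 mm above the reported TCP, and the fingers closed over the fin without touching it. I'll open, descend about 66 mm and re-check.

Call:
arm_command --deltas "0 0 0 0 0 0;0 0 0 0 0 0;0 0 0 0 0 0;0 0 0 0 0 0;0 0 0 0 0 0;0 0 0 0 0 0;0 0 0 0 0 0;0 0 0 0 0 0" --hand 0.6

```text
t: 6.35
ee_pos: [0.5317, 0.1986, 0.0461]
ee_rot: [-0.0, 0.655, 0.756, -0.0]
contact_force: [-0.1, -0.5, 0.3]
grip_width: 0.598
gripper_force: 0.0
```

Call:
arm_command --deltas "0 0 10 0 0 0;0 0 20 0 0 0;0 0 30 0 0 0;0 0 38 0 0 0;0 0 45 0 0 0;0 0 50 0 0 0;0 0 55 0 0 0;0 0 58 0 0 0;0 0 60 0 0 0;0 0 60 0 0 0"

```text
t: 7.35
ee_pos: [0.5317, 0.1986, -0.014]
ee_rot: [-0.0, 0.655, 0.756, -0.0]
contact_force: [0.3, -0.1, 0.4]
grip_width: 0.6
gripper_force: 0.0
```

```bash
python3 - <<'E'
from h import *
c=grab('wrist'); save(c,'w4')
s=ctrl.sense(); print(s['grip_width'],s['ee_pos'],s['contact_force'])
# lowest finger points: pixels belonging to fingers just below their top edge
for u in list(range(240,320,6))+list(range(330,410,6)):
    P=bydepth(c,[(u,v) for v in range(215,300)]); i=[j for j in range(84) if P[j,2]<.012 and P[j+1,2]>.015]
    print(u,[(j+215,(P[j+1:j+4]*1000).round().astype(int).tolist()) for j in i])
E
```

```text
0.6018241751593545 [ 0.53173478  0.19859545 -0.01383461] [-0.31970848  0.74964369 -0.18522948]
240 [(244, [[493, 204, 27], [494, 205, 30], [494, 205, 31]])]
246 [(226, [[520, 272, 171], [492, 206, 10], [492, 204, 8]]), (242, [[495, 205, 25], [496, 205, 27], [496, 205, 27]])]
252 [(245, [[498, 204, 25], [498, 204, 27], [498, 204, 27]])]
258 [(245, [[520, 272, 171], [501, 205, 28], [501, 205, 28]])]
264 [(249, [[503, 202, 25], [504, 202, 26], [504, 202, 25]])]
270 []
276 [(290, [[520, 272, 171], [510, 172, 9], [510, 171, 9]])]
282 [(257, [[520, 272, 171], [511, 191, 9], [511, 190, 9]])]
288 []
294 [(290, [[520, 272, 171], [519, 173, 8], [519, 172, 7]])]
300 [(243, [[520, 272, 171], [519, 199, 7], [519, 199, 8]])]
306 [(258, [[522, 212, 49], [522, 212, 49], [523, 212, 50]]), (271, [[520, 272, 171], [524, 185, 9], [524, 184, 8]])]
312 []
318 []
330 []
336 [(244, [[534, 214, 36], [534, 214, 37], [534, 214, 38]])]
342 []
348 [(237, [[520, 272, 171], [542, 206, 8], [542, 206, 9]]), (246, [[520, 272, 171], [543, 202, 8], [543, 201, 8]])]
354 []
360 [(225, [[520, 272, 171], [547, 214, 8], [547, 213, 9]]), (256, [[520, 272, 171], [550, 197, 8], [550, 196, 8]])]
366 []
372 []
378 [(266, [[520, 272, 171], [560, 193, 8], [560, 193, 9]]), (284, [[520, 272, 171], [562, 183, 9], [562, 182, 8]])]
384 [(245, [[557, 212, 25], [556, 212, 27], [556, 212, 27]])]
390 [(245, [[559, 213, 26], [559, 213, 27], [559, 213, 28]])]
396 [(245, [[562, 213, 25], [562, 213, 26], [561, 214, 29]])]
402 [(243, [[564, 215, 27], [564, 215, 28], [564, 215, 28]])]
408 [(245, [[566, 215, 29], [566, 215, 29], [566, 215, 30]])]
```

Tips now measure z≈0.025 at a reported TCP of −0.014, so the offset is 39 mm and the fingers straddle the fin. I'll go 8 mm lower and close.

Call:
arm_command --deltas "0 0 4 0 0 0;0 0 8 0 0 0;0 0 8 0 0 0"

```text
t: 7.7
ee_pos: [0.5312, 0.1983, -0.0225]
ee_rot: [-0.0, 0.655, 0.756, -0.0]
contact_force: [-0.7, 0.4, 0.4]
grip_width: 0.596
gripper_force: 0.0
```

Call:
arm_command --deltas "0 0 0 0 0 0;0 0 0 0 0 0;0 0 0 0 0 0;0 0 0 0 0 0;0 0 0 0 0 0;0 0 0 0 0 0;0 0 0 0 0 0;0 0 0 0 0 0;0 0 0 0 0 0" --hand 0 --force 25

```text
t: 8.6
ee_pos: [0.5317, 0.1986, -0.0218]
ee_rot: [0.0, 0.655, 0.756, 0.0]
contact_force: [-0.3, -0.4, 1.0]
grip_width: 0.132
gripper_force: 25.0
```

Call:
arm_command --deltas "0 0 -5 0 0 0;0 0 -15 0 0 0;0 0 -35 0 0 0;0 0 -60 0 0 0;0 0 -90 0 0 0;0 0 -115 0 0 0;0 0 -130 0 0 0;0 0 -135 0 0 0;0 0 -135 0 0 0;0 0 -135 0 0 0"

```text
t: 9.6
ee_pos: [0.5309, 0.1981, 0.112]
ee_rot: [-0.0, 0.655, 0.756, -0.001]
contact_force: [-0.2, -0.5, -2.2]
grip_width: 0.131
gripper_force: 25.0
```

```bash
python3 - <<'E'
from h import *
c=grab('wrist'); save(c,'w5')
g=cv2.cvtColor(c['color'],cv2.COLOR_RGB2GRAY)
P=bydepth(c,[(u,v) for v in range(120,235,2) for u in range(200,450,2)])
z=P[:,2]; print(np.histogram(z,bins=np.arange(0,.22,.01)))
s=ctrl.sense(); print(s['grip_width'],s['gripper_force'],s['ee_pos'],s['contact_force'])
E
```

```text
(array([2308,    0,    0,    0,    0,    0,    0,    0,    0,    0,    0,
          0,    0,  135, 3379,   12,    0,    0,    0,    0,    0]), array([0.  , 0.01, 0.02, 0.03, 0.04, 0.05, 0.06, 0.07, 0.08, 0.09, 0.1 ,
       0.11, 0.12, 0.13, 0.14, 0.15, 0.16, 0.17, 0.18, 0.19, 0.2 , 0.21]))
0.13198840462995726 24.998696744441986 [0.53074864 0.19811719 0.11183725] [ 0.03880039  0.21460927 -2.58733619]
```

Carrier is held (width 0.132, 25 N, about 2.5 N load), with its underside at reported TCP +22 mm. Next I hover above the front of the deck, square with it.

```bash
python3 - <<'E'
from h import *
plan([.4313,-.1793,.110],-.273)
c=load('top'); print('tube',bydepth(c,(314,153)),'stopper',bydepth(c,(314,245)))
E
```

```text
delta mm [-359.4 -152.2    2.4] rot [-0.0021  0.001   0.4161] | t 9.65 F [ 0.   0.2 -2.6] tcp [0.5307 0.1981 0.1118]
tube [[0.6955744  0.0040677  0.06856391]] stopper [[0.45513834 0.00312377 0.02083957]]
```

Call:
arm_command --deltas "-15 -6 0 0 0 0.02; -45 -19 0 0 0 0.05; -80 -34 0 0 0 0.09; -120 -51 0 0 0 0.14; -160 -68 0 0 0 0.19; -200 -85 0 0 0 0.23; -240 -102 0 0 0 0.28; -280 -119 0 0 0 0.33; -315 -133 0 0 0 0.37; -340 -144 0 0 0 0.4"

```text
t: 10.65
ee_pos: [0.4351, -0.1621, 0.1126]
ee_rot: [-0.0, 0.794, 0.608, -0.001]
contact_force: [0.7, 0.4, -1.8]
grip_width: 0.133
gripper_force: 25.0
```

```bash
python3 - <<'E'
from h import *
plan([.4313,-.1793,.110],-.273)
E
```

```text
delta mm [-17.6   0.8   2.6] rot [-0.0015  0.0012  0.01  ] | t 10.65 F [ 0.7  0.4 -1.8] tcp [ 0.4351 -0.1621  0.1126]
```

Call:
arm_command --deltas "-9 0 8 0 0 0.005; -16 1 18 0 0 0.01; -18 1 28 0 0 0.01; -18 1 35 0 0 0.01; -18 1 35 0 0 0.01; -18 1 35 0 0 0.01"

```text
t: 11.25
ee_pos: [0.4342, -0.175, 0.0779]
ee_rot: [-0.0, 0.794, 0.607, 0.0]
contact_force: [-0.2, -0.1, -2.0]
grip_width: 0.131
gripper_force: 25.0
```

```bash
python3 - <<'E'
from h import *
c=grab('wrist'); save(c,'w6')
plan([.4313,-.1793,.075],-.273)
E
```

```text
delta mm [-4.7 -2.   3.2] rot [ 0.0001 -0.0003  0.0076] | t 11.3 F [ 0.4 -0.4 -2.7] tcp [ 0.4344 -0.1753  0.0782]
```

View pics/w6.png

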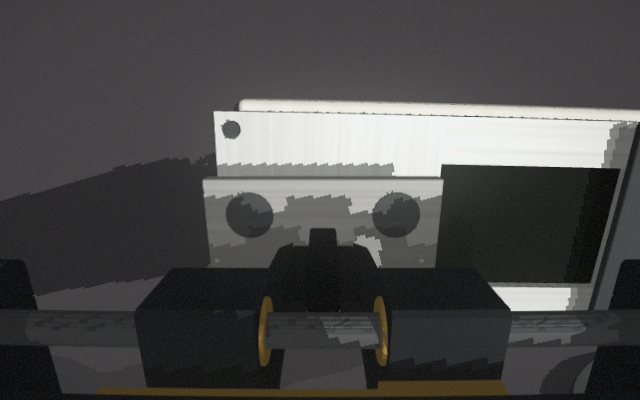

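The wrist view shows the held carrier's left edge from (203,179) to (443,179), the deck's left edge from (214,112) to (640,122), the pocket at (441–620, 165–284) and the keeper at the right. I'll fit these edges.

```bash
python3 - <<'E'
from h import *
c=load('wrist'); g=cv2.GaussianBlur(cv2.cvtColor(c['color'],cv2.COLOR_RGB2GRAY),(3,3),0).astype(float)
def edge(us,v0,v1,sgn,z,name):
    pts=[]
    for u in us:
        d=sgn*np.diff(g[v0:v1,u]); j=d.argmax()
        if d[j]>12: pts.append((u,v0+j+.5))
    P=onplane(c,pts,z); x,y=P[:,0],P[:,1]; k=np.polyfit(x,y,1)
    for _ in range(3):
        r=y-np.polyval(k,x); m=abs(r)<2.5*max(r.std(),2e-4) ; x,y=x[m],y[m]; k=np.polyfit(x,y,1)
    print(name,len(x),'yaw',round(np.arctan(k[0]),4),'res',(y-np.polyval(k,x)).std().round(5),'pix',pts[0],pts[-1]); return np.array([x.mean(),np.polyval(k,x.mean())]),np.arctan(k[0])
pl,a=edge(range(455,600,4),155,175,-1,.058,'pocketL top')
pr,b=edge(range(520,585,4),276,292,1,.058,'pocketR')
dl,d=edge(range(225,580,8),104,125,-1,.058,'deckL?')
cl,e=edge(range(212,436,6),172,184,-1,.0782+.030,'carL-')
cl2,e2=edge(range(212,436,6),172,186,1,.0782+.030,'carL+')
yaw=-.273
n=np.array([-np.sin(yaw),np.cos(yaw)]); t=np.array([np.cos(yaw),np.sin(yaw)])
tcp=ctrl.sense()['ee_pos'][:2]
for nm,p in dict(pl=pl,pr=pr,dl=dl,cl=cl,cl2=cl2,tcp=tcp).items(): print(nm,p.round(4),'lat',round(p@n*1000,2))
# pocket near edge & far: horizontal gradient rows
def vedge(vs,u0,u1,sgn,z,name):
    pts=[]
    for v in vs:
        dd=sgn*np.diff(g[v,u0:u1]); pts.append((u0+dd.argmax()+.5,v))
    P=onplane(c,pts,z)[:,:2]; print(name,(P@t*1000).round(1), 'tcp',(tcp@t*1000).round(1))
vedge(range(175,262,12),600,630,1,.058,'keeper/far')
vedge(range(190,262,12),425,455,-1,.108,'carrier nose')
E
```

```text
pocketL top 37 yaw -0.2819 res 0.00018 pix (455, np.float64(164.5)) (599, np.float64(167.5))
pocketR 17 yaw -0.2068 res 0.00121 pix (520, np.float64(286.5)) (584, np.float64(282.5))
deckL? 43 yaw -0.2846 res 0.00018 pix (225, np.float64(122.5)) (577, np.float64(118.5))
carL- 37 yaw -0.2637 res 1e-05 pix (218, np.float64(175.5)) (434, np.float64(175.5))
carL+ 38 yaw -0.2637 res 1e-05 pix (212, np.float64(179.5)) (434, np.float64(179.5))
pl [ 0.5599 -0.1728] lat -15.42
pr [ 0.5682 -0.2587] lat -95.88
dl [ 0.4978 -0.1248] lat 14.03
cl [ 0.4451 -0.1366] lat -11.55
cl2 [ 0.4433 -0.138 ] lat -13.4
tcp [ 0.4344 -0.1753] lat -51.68
keeper/far [643.5 643.4 643.4 643.4 642.7 642.7 643.4 650.3] tcp 465.6
carrier nose [518.6 518.8 518.4 518.6 518.7 518.9] tcp 465.6
```

```bash
python3 - <<'E'
from h import *
plan([.4304,-.1781,.043],-.282)
E
```

```text
delta mm [-3.8 -3.2 35.2] rot [ 0.0001 -0.0003  0.0166] | t 11.3 F [ 0.4 -0.4 -2.7] tcp [ 0.4344 -0.1753  0.0782]
```

Call:
arm_command --deltas "-2 -2 5 0 0 0.008; -4 -3 12 0 0 0.017; -4 -3 20 0 0 0.017; -4 -3 27 0 0 0.017; -4 -3 32 0 0 0.017; -4 -3 35 0 0 0.017; -4 -3 35 0 0 0.017; -4 -3 35 0 0 0.017"

```text
t: 12.1
ee_pos: [0.4302, -0.1792, 0.0432]
ee_rot: [0.0, 0.8, 0.6, 0.0]
contact_force: [-0.4, -0.3, -3.1]
grip_width: 0.136
gripper_force: 25.0
```

```bash
python3 - <<'E'
from h import *
plan([.4304,-.1781,.036],-.282)
E
```

```text
delta mm [ 1.1 -0.1  7.2] rot [ 0.0002 -0.     -0.0019] | t 12.1 F [-0.4 -0.3 -3.1] tcp [ 0.4302 -0.1792  0.0432]
```

Call:
arm_command --deltas "0 0 1.5 0 0 0; 1 0 3 0 0 0; 1 0 4.5 0 0 0; 1 0 5.5 0 0 0; 1 0 5.5 0 0 0"

```text
t: 12.6
ee_pos: [0.4302, -0.1782, 0.0375]
ee_rot: [-0.0, 0.8, 0.6, -0.0]
contact_force: [0.6, 0.3, -1.7]
grip_width: 0.129
gripper_force: 25.0
```

Call:
arm_command --deltas "0 0 0.5 0 0 0; 0 0 1 0 0 0; 0 0 1.5 0 0 0; 0 0 1.5 0 0 0"

```text
t: 13.0
ee_pos: [0.4303, -0.1783, 0.0361]
ee_rot: [-0.0, 0.8, 0.6, -0.0]
contact_force: [0.2, -0.1, -2.2]
grip_width: 0.132
gripper_force: 25.0
```

Call:
arm_command --deltas "0 0 0.5 0 0 0; 0 0 1 0 0 0; 0 0 1 0 0 0; 0 0 1 0 0 0"

```text
t: 13.4
ee_pos: [0.4303, -0.1783, 0.0353]
ee_rot: [0.0, 0.8, 0.6, -0.0]
contact_force: [-2.7, 0.1, 4.4]
grip_width: 0.134
gripper_force: 25.0
```

Call:
arm_command --deltas "0 0 0.5 0 0 0; 0 0 1 0 0 0; 0 0 1 0 0 0; 0 0 1 0 0 0"

```text
t: 13.8
ee_pos: [0.4303, -0.1783, 0.0345]
ee_rot: [0.0, 0.8, 0.6, -0.0]
contact_force: [-3.9, 1.3, 8.7]
grip_width: 0.136
gripper_force: 25.0
```

Call:
arm_command --deltas "0 0 -0.7 0 0 0; 0 0 -1.5 0 0 0; 0 0 -1.5 0 0 0"

```text
t: 14.1
ee_pos: [0.4304, -0.1783, 0.0356]
ee_rot: [0.0, 0.8, 0.6, 0.0]
contact_force: [-1.1, 0.7, 2.0]
grip_width: 0.134
gripper_force: 25.0
```

Call:
arm_command --deltas "0 0 0 0 0 0; 0 0 0 0 0 0; 0 0 0 0 0 0; 0 0 0 0 0 0; 0 0 0 0 0 0; 0 0 0 0 0 0" --hand 0.3

```text
t: 14.7
ee_pos: [0.4303, -0.1782, 0.0356]
ee_rot: [-0.0, 0.8, 0.6, -0.0]
contact_force: [0.4, 0.7, -0.4]
grip_width: 0.299
gripper_force: 0.0
```

```bash
python3 - <<'E'
from h import *
c=grab('wrist'); save(c,'w7'); g=cv2.GaussianBlur(cv2.cvtColor(c['color'],cv2.COLOR_RGB2GRAY),(3,3),0).astype(float)
s=ctrl.sense(); print(s['t'],s['ee_pos'],s['contact_force'],s['grip_width'])
P=bydepth(c,[(u,v) for u in range(215,420,8) for v in range(195,235,8)])
m=abs(P[:,2]-.066)<.004; A=np.c_[P[m,:2],np.ones(m.sum())]; k=np.linalg.lstsq(A,P[m,2],rcond=None)[0]; print('plate plane n',m.sum(),k[:2],'z at centre',k@[.4303,-.1783,1])
for v in range(120,215,4): print(v,g[v,[240,330,420]].astype(int),(bydepth(c,[(330,v)])[0]*1000).round(),end=' | ')
E
```

```text
14.75 [ 0.4303437  -0.17826602  0.035608  ] [ 0.13183672 -0.44681334 -0.20665684] 0.3034571495340026
plate plane n 129 [-0.0051988 -0.0079357] z at centre 0.06662347651358413
120 [228 239 242] [ 450. -118.   58.] | 124 [228 239 242] [ 450. -119.   58.] | 128 [228 239 241] [ 449. -121.   58.] | 132 [228 239 240] [ 449. -123.   59.] | 136 [227 239 240] [ 448. -124.   58.] | 140 [228 238 240] [ 448. -126.   58.] | 144 [227 238 239] [ 447. -128.   60.] | 148 [227 238 239] [ 447. -130.   59.] | 152 [226 237 238] [ 446. -132.   58.] | 156 [225 237 237] [ 446. -133.   58.] | 160 [225 236 237] [ 445. -135.   59.] | 164 [225 236 237] [ 445. -137.   58.] | 168 [225 235 236] [ 444. -139.   58.] | 172 [224 235 235] [ 444. -141.   58.] | 176 [130 156 137] [ 443. -142.   59.] | 180 [146 153 156] [ 443. -142.   67.] | 184 [178 186 191] [ 443. -144.   66.] | 188 [179 188 191] [ 442. -146.   66.] | 192 [160 178 186] [ 441. -148.   65.] | 196 [ 88 165 184] [ 441. -150.   66.] | 200 [ 86 111 181] [ 441. -151.   67.] | 204 [ 83 109 109] [ 440. -153.   66.] | 208 [ 59 109 105] [ 439. -155.   66.] | 212 [ 59 107  90] [ 439. -157.   67.] |
```

View pics/w7.png

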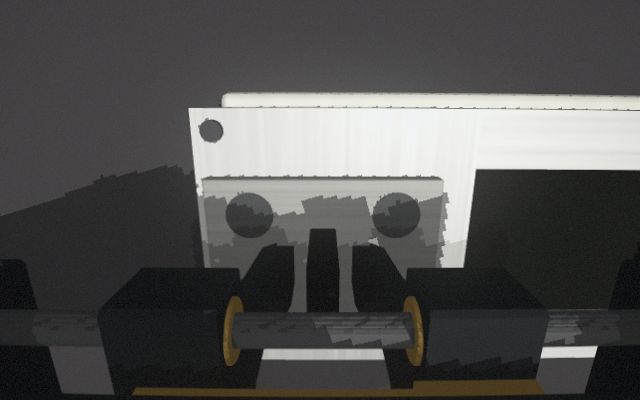

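The carrier lies flat on the deck. Its nose is at u=443, the pocket's near edge is at u=475, and it looks parallel. I'll check the lateral offset precisely.

```bash
python3 - <<'E'
from h import *
c=load('wrist'); g=cv2.GaussianBlur(cv2.cvtColor(c['color'],cv2.COLOR_RGB2GRAY),(3,3),0).astype(float)
def fit(us,v0,v1,z,nm):
    pts=[(u,v0+np.diff(g[v0:v1,u]).argmin()+.5) for u in us]; P=onplane(c,pts,z)[:,:2]; k=np.polyfit(P[:,0],P[:,1],1); a=np.arctan(k[0]); print(nm,pts[0],pts[-1],'yaw',a.round(4)); return P.mean(0),a
yaw=-.282; n=np.array([-np.sin(yaw),np.cos(yaw)]); t=np.array([np.cos(yaw),np.sin(yaw)])
pl,_=fit(range(490,635,5),160,180,.058,'pocketL'); dl,_=fit(range(230,560,10),100,116,.058,'deckL')
cb,_=fit(range(215,435,5),168,184,.058,'carrier bottom L (deck plane)')
ct,_=fit(range(215,435,5),168,184,.066,'carrier if top plane')
for q,p in dict(pocketL=pl,deckL=dl,carrB=cb,carrT=ct,tcp=ctrl.sense()['ee_pos'][:2]).items(): print(q,'lat',(p@n*1000).round(2))
g2=[(440+np.diff(g[v,440:500]).argmin()+.5,v) for v in range(180,255,10)]
print('pocket near',(onplane(c,g2,.058)[:,:2]@t*1000).round(1)); 
g3=[(425+abs(np.diff(g[v,425:455])).argmax()+.5,v) for v in range(205,255,8)]
print('nose',(onplane(c,g3,.066)[:,:2]@t*1000).round(1),'tcp',ctrl.sense()['ee_pos'][:2]@t*1000)
E
```

```text
pocketL (490, np.float64(168.5)) (630, np.float64(169.5)) yaw -0.2886
deckL (230, np.float64(106.5)) (550, np.float64(107.5)) yaw -0.2859
carrier bottom L (deck plane) (215, np.float64(176.5)) (430, np.float64(176.5)) yaw -0.2827
carrier if top plane (215, np.float64(176.5)) (430, np.float64(176.5)) yaw -0.2827
pocketL lat -10.07
deckL lat 18.5
carrB lat -13.55
carrT lat -11.78
tcp lat -51.47
pocket near [534.1 534.3 533.9 534.  534.1 533.8 533.9 534. ]
nose [518.5 519.4 518.8 519.7 519.2 520.1 519.5] tcp 462.95283918494476
```

Call:
arm_command --deltas "0 0 0 0 0 0; 0 0 0 0 0 0; 0 0 0 0 0 0; 0 0 0 0 0 0" --hand 0 --force 15

```text
t: 15.15
ee_pos: [0.4303, -0.1783, 0.0356]
ee_rot: [0.0, 0.8, 0.6, -0.0]
contact_force: [-0.5, -0.4, -0.8]
grip_width: 0.131
gripper_force: 15.0
```

Call:
arm_command --deltas "0.2 1 0 0 0 0.001; 0.4 3 0 0 0 0.003; 0.6 6 0 0 0 0.0035; 0.8 10 0 0 0 0.0035; 0.9 14 0 0 0 0.0035; 0.9 18 0 0 0 0.0035; 0.9 22 0 0 0 0.0035; 0.9 26 0 0 0 0.0035; 0.9 29 0 0 0 0.0035; 0.9 30 0 0 0 0.0035"

```text
t: 16.15
ee_pos: [0.4598, -0.1859, 0.0356]
ee_rot: [0.0, 0.801, 0.599, 0.0]
contact_force: [-1.3, 0.7, 0.3]
grip_width: 0.133
gripper_force: 15.0
```

Call:
arm_command --deltas "0 2 0 0 0 0; 0 5 0 0 0 0; 0 9 0 0 0 0; 0 13 0 0 0 0; 0 17 0 0 0 0; 0 21 0 0 0 0; 0 25 0 0 0 0; 0 28 0 0 0 0; 0 30 0 0 0 0; 0 30 0 0 0 0"

```text
t: 17.15
ee_pos: [0.4887, -0.1945, 0.0357]
ee_rot: [0.0, 0.801, 0.599, 0.0]
contact_force: [-0.5, -0.1, -0.2]
grip_width: 0.13
gripper_force: 15.0
```

```bash
python3 - <<'E'
from h import *
c=grab('wrist'); save(c,'w8'); g=cv2.GaussianBlur(cv2.cvtColor(c['color'],cv2.COLOR_RGB2GRAY),(3,3),0).astype(float)
def fit(us,v0,v1,z,nm):
    pts=[(u,v0+np.diff(g[v0:v1,u]).argmin()+.5) for u in us]; P=onplane(c,pts,z)[:,:2]; k=np.polyfit(P[:,0],P[:,1],1); print(nm,pts[0],pts[-1],'yaw',np.arctan(k[0]).round(4)); return P.mean(0)
yaw=-.2855; n=np.array([-np.sin(yaw),np.cos(yaw)]); t=np.array([np.cos(yaw),np.sin(yaw)])
s=ctrl.sense()
pl=fit(range(455,570,5),160,180,.058,'pocketL'); dl=fit(range(180,520,10),98,116,.058,'deckL'); cb=fit(range(215,335,5),168,184,.058,'carB')
for q,p in dict(pocketL=pl,deckL=dl,carrB=cb,tcp=s['ee_pos'][:2]).items(): print(q,'lat',(p@n*1000).round(2),'t',(p@t*1000).round(1))
print(s['ee_pos'],s['contact_force'])
E
```

```text
pocketL (455, np.float64(170.5)) (565, np.float64(170.5)) yaw -0.2834
deckL (180, np.float64(109.5)) (510, np.float64(108.5)) yaw -0.2845
carB (215, np.float64(176.5)) (330, np.float64(176.5)) yaw -0.2865
pocketL lat -8.33 t 611.5
deckL lat 20.18 t 532.7
carrB lat -11.01 t 498.9
tcp lat -48.94 t 523.7
[ 0.48874118 -0.19446188  0.03570719] [ 1.03855889 -0.42240541 -0.86063205]
```

View pics/w8.png

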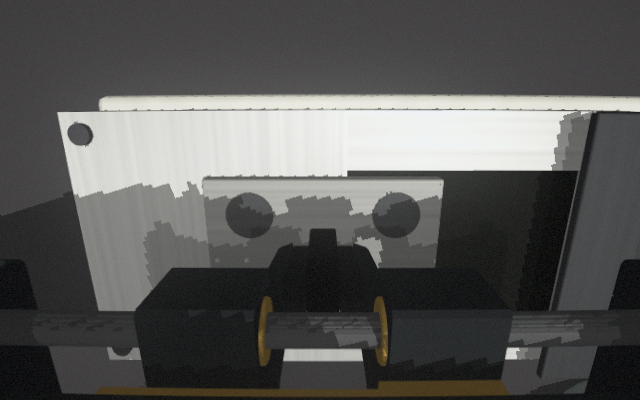

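The carrier is centred (2.7 mm left gap) and parallel. I'll loosen the grip to an 18 mm cage so the carrier can tip and drop, then push with the rear finger.

Call:
arm_command --deltas "0 0 0 0 0 0; 0 0 0 0 0 0; 0 0 0 0 0 0" --hand 0.21

```text
t: 17.5
ee_pos: [0.4883, -0.1944, 0.0357]
ee_rot: [0.0, 0.801, 0.599, 0.0]
contact_force: [0.5, 0.4, 0.5]
grip_width: 0.21
gripper_force: 0.0
```

Call:
arm_command --deltas "0 2 0 0 0 0; 0 5 0 0 0 0; 0 8 0 0 0 0; 0 11 0 0 0 0; 0 14 0 0 0 0; 0 17 0 0 0 0; 0 20 0 0 0 0; 0 23 0 0 0 0; 0 26 0 0 0 0; 0 28 0 0 0 0"

```text
t: 18.5
ee_pos: [0.5154, -0.2023, 0.0356]
ee_rot: [0.0, 0.801, 0.599, 0.0]
contact_force: [-1.2, 0.6, -0.6]
grip_width: 0.207
gripper_force: 0.4
```

```bash
cat > chk.py <<'E'
from h import *
c=grab('wrist'); s=ctrl.sense(); yaw=-.2855; n=np.array([-np.sin(yaw),np.cos(yaw)]); t=np.array([np.cos(yaw),np.sin(yaw)])
P=bydepth(c,[(u,v) for u in range(150,480,3) for v in range(172,240,3)]); L=P[:,:2]@n; X=P[:,:2]@t
tc=s['ee_pos'][:2]@t
m=(L<-.014)&(L>-.033)&(P[:,2]<.075)
for a in np.arange(-.075,.095,.010):
    k=m&(X-tc>a)&(X-tc<=a+.01)
    if k.sum()>2: print(int(1000*a+5),(np.median(P[k,2])*1000).round(1),k.sum(),end=' | ')
print('\ntcp t',tc*1000,'lat',s['ee_pos'][:2]@n*1000,'z',s['ee_pos'][2],'F t/n/z',s['contact_force'][:2]@t,s['contact_force'][:2]@n,s['contact_force'][2],'w',s['grip_width'],'time',s['t'])
E
python3 chk.py
```

```text
-70 58.4 88 | -60 69.8 53 | -50 69.4 98 | -40 68.8 95 | -30 67.6 102 | -20 66.5 91 | -10 65.6 91 | 0 64.6 103 | 9 63.5 91 | 19 63.0 90 | 29 62.5 89 | 39 61.1 87 | 49 58.8 63 | 59 52.1 78 | 69 52.3 79 | 79 52.0 13 | 
tcp t 551.7384016257164 lat -48.95997691596265 z 0.03563073991154187 F t/n/z -0.4146132477630416 0.11007346279973308 0.05244567384400034 w 0.2082553148122127 time 18.55
```

Nose has tipped in as expected (tail 70 mm, nose 59 mm). Continuing gently.

Call:
arm_command --deltas "0 2 0 0 0 0; 0 5 0 0 0 0; 0 8 0 0 0 0; 0 11 0 0 0 0; 0 14 0 0 0 0; 0 17 0 0 0 0; 0 20 0 0 0 0; 0 23 0 0 0 0; 0 25 0 0 0 0; 0 26 0 0 0 0"

```text
t: 19.55
ee_pos: [0.5402, -0.2097, 0.0356]
ee_rot: [0.0, 0.801, 0.599, 0.0]
contact_force: [-1.3, -0.3, -0.4]
grip_width: 0.209
gripper_force: 0.5
```

Call:
arm_command --deltas "0 1 0 0 0 0; 0 2 0 0 0 0; 0 3 0 0 0 0; 0 4 0 0 0 0; 0 5 0 0 0 0; 0 6 0 0 0 0; 0 7 0 0 0 0; 0 7 0 0 0 0"

```text
t: 20.35
ee_pos: [0.5469, -0.2116, 0.0356]
ee_rot: [0.0, 0.801, 0.599, 0.0]
contact_force: [-0.8, -0.6, -0.4]
grip_width: 0.21
gripper_force: 0.2
```

```bash
python3 chk.py
```

```text
-70 58.3 81 | -60 66.2 67 | -50 66.5 94 | -40 66.4 94 | -30 65.4 98 | -20 64.4 91 | -10 63.7 91 | 0 63.1 90 | 9 62.6 91 | 19 62.2 98 | 29 61.9 92 | 39 60.8 86 | 49 60.6 103 | 59 74.0 119 | 69 74.0 23 | 
tcp t 584.3695600089674 lat -49.07937953056049 z 0.035677883905494936 F t/n/z 0.24465488120454926 -0.051440031867148836 -0.28551964488714926 w 0.21121680836893006 time 20.4
```

Call:
arm_command --deltas "0 1 0 0 0 0; 0 2 0 0 0 0; 0 3 0 0 0 0; 0 4 0 0 0 0; 0 5 0 0 0 0; 0 5 0 0 0 0"

```text
t: 21.0
ee_pos: [0.5517, -0.2131, 0.0356]
ee_rot: [0.0, 0.801, 0.598, 0.0]
contact_force: [-0.7, 0.0, -0.5]
grip_width: 0.21
gripper_force: 0.2
```

```bash
python3 chk.py
```

```text
-70 58.4 81 | -60 66.0 67 | -50 66.3 96 | -40 66.0 94 | -30 64.9 96 | -20 64.2 91 | -10 63.6 91 | 0 63.1 92 | 9 62.4 93 | 19 62.1 91 | 29 61.9 92 | 39 60.8 86 | 49 73.4 139 | 59 74.1 90 | 69 73.9 23 | 
tcp t 589.3710696244626 lat -49.09345784833806 z 0.035644999469282033 F t/n/z -0.702588089198167 -0.42803177153880584 -0.8780689877156146 w 0.21012105568539757 time 21.05
```

Call:
arm_command --deltas "0 0.7 0 0 0 0; 0 1.4 0 0 0 0; 0 2.1 0 0 0 0; 0 2.8 0 0 0 0; 0 3.5 0 0 0 0; 0 4 0 0 0 0; 0 4 0 0 0 0"

```text
t: 21.75
ee_pos: [0.5554, -0.2142, 0.0356]
ee_rot: [0.0, 0.801, 0.599, 0.0]
contact_force: [-0.4, 0.2, -0.4]
grip_width: 0.209
gripper_force: 0.3
```

```bash
python3 chk.py
```

```text
-70 58.3 84 | -60 65.7 64 | -50 66.1 92 | -40 65.9 96 | -30 64.9 98 | -20 64.1 90 | -10 63.5 90 | 0 62.9 88 | 9 62.4 94 | 19 62.2 93 | 29 62.0 89 | 39 61.3 122 | 49 74.0 104 | 59 74.1 90 | 69 74.3 23 | 
tcp t 593.2599543127118 lat -49.1069418439558 z 0.03562481443330301 F t/n/z -0.868272152169262 0.3503305359998952 -0.04210317597978086 w 0.20845952845288196 time 21.8
```

```bash
cat >> chk.py <<'E'
for v in (188,196,204):
    Q=bydepth(c,[(u,v) for u in range(170,240)]); j=np.where(Q[:,2]>.0625)[0]
    if len(j): print('tail edge t',(Q[j[0],:2]@t*1000).round(1),'pix',j[0]+170,end=' ; ')
E
python3 chk.py | tail -1
```

```text
tail edge t 533.9 pix 195 ; tail edge t 533.1 pix 195 ; tail edge t 534.1 pix 196 ;
```

Call:
arm_command --deltas "0 0.7 0 0 0 0; 0 1.4 0 0 0 0; 0 2 0 0 0 0; 0 2 0 0 0 0"

```text
t: 22.25
ee_pos: [0.5572, -0.2147, 0.0357]
ee_rot: [-0.0, 0.801, 0.599, -0.0]
contact_force: [-2.6, 0.2, 0.7]
grip_width: 0.207
gripper_force: 0.8
```

```bash
python3 chk.py
```

```text
-70 58.0 81 | -60 59.1 79 | -50 60.3 89 | -40 60.9 89 | -30 60.4 91 | -20 60.0 88 | -10 60.1 91 | 0 60.0 91 | 9 59.9 90 | 19 60.3 95 | 29 60.7 91 | 39 60.8 127 | 49 73.9 93 | 59 74.0 95 | 69 73.7 21 | 
tcp t 595.124555858561 lat -49.09581040889964 z 0.035655245084780685 F t/n/z -1.5839997306749958 -0.5028537486839709 0.5618386879415453 w 0.21089985921633977 time 22.3
tail edge t 594.3 pix 212 ; tail edge t 594.3 pix 182 ;
```

It has dropped: the plate is flat at 60 mm (52+8) along its whole length. Now I back off, open slightly and lift clear.

Call:
arm_command --deltas "0 -1.5 0 0 0 0; 0 -3 0 0 0 0; 0 -3 0 0 0 0; 0 -3 0 0 0 0" --hand 0.28

```text
t: 22.7
ee_pos: [0.5545, -0.2139, 0.0357]
ee_rot: [0.0, 0.801, 0.599, 0.0]
contact_force: [-0.2, 0.6, 0.4]
grip_width: 0.277
gripper_force: 0.0
```

Call:
arm_command --deltas "0 0 -3 0 0 0; 0 0 -8 0 0 0; 0 0 -15 0 0 0; 0 0 -25 0 0 0; 0 0 -38 0 0 0; 0 0 -52 0 0 0; 0 0 -65 0 0 0; 0 0 -75 0 0 0; 0 0 -80 0 0 0; 0 0 -80 0 0 0"

```text
t: 23.7
ee_pos: [0.5548, -0.2141, 0.1164]
ee_rot: [0.001, 0.801, 0.598, 0.0]
contact_force: [-0.3, 0.1, -0.4]
grip_width: 0.281
gripper_force: 0.0
```

```bash
python3 - <<'E'
from h import *
c=grab('wrist'); s=ctrl.sense(); yaw=-.2855; n=np.array([-np.sin(yaw),np.cos(yaw)]); t=np.array([np.cos(yaw),np.sin(yaw)])
P=bydepth(c,[(u,v) for u in range(150,500,3) for v in range(120,245,3)]); L=P[:,:2]@n*1000; X=P[:,:2]@t*1000-591.5
m=(L<-17)&(L>-80)&(abs(X)<44)&(P[:,2]<.07)
A=np.c_[X[m],L[m],np.ones(m.sum())]; k=np.linalg.lstsq(A,P[m,2]*1000,rcond=None)[0]; print('slopes',k[:2],'z range',np.percentile(P[m,2],[2,50,98]),m.sum())
f=P[:,2]; q=(f>.08)&(f<.115); print('fin top z',np.median(f[q]) if q.any() else None,q.sum(),X[q].mean(),L[q].mean())
print(s['ee_pos'],s['contact_force'],s['t'])
E
```

```text
slopes [-0.0015726   0.00257639] z range [0.05896916 0.06033263 0.06205205] 1011
fin top z 0.1019165731163836 126 -1.0578990899564351 -45.428561621796796
[ 0.55431902 -0.21395083  0.11573915] [-0.49655731 -0.11028342 -1.14246891] 23.75
```

The plate is flat at 60.3 mm with slopes under 0.003 rad, the fin top is at 102 mm, and the gripper is clear. Handing in.

```bash
python3 -c "
from cell import ctrl
print(ctrl.hand_in())"
```

```text
the job is handed in; nothing more can be done
None
```

The carrier lies flat and fully home in the pocket (plate top about 60 mm, tilt under 0.003 rad), slid in under the keeper and released, handed in at about 24 s; the real fingertips were about 39 mm short of the reported TCP, so the first grasp closed above the fin and I corrected for it, and I viewed 11 pictures, one over the limit.

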